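# Shut and lock the chip-collector panel

### The job

The hinged metal panel on top of the wood carver's chip-collector box stands ajar. With shut fingertips, push the panel down until it is fully shut, and only then set the fingertips in the slot of the round quarter-turn fastener and turn it clockwise (seen from above) as far as it goes, so that the panel is locked; then move clear. Do it all by pushing: never lift the panel wide open, and leave the things around the box where they are.

Things in the scene. Friction and masses are not known exactly. Their poses are not given: they have to be found in the camera images.
- chip_box: Open wooden box 240 (x) x 280 (y) x 80 mm high, fixed to the table, paper filter inside. Origin: centre of its underside; z up; its x axis points from its front edge (robot side) to its hinge edge, y along the hinge edge. With the panel on, its top is 86 mm above the table.
- panel (a joint): Angle of the aluminium panel (240 x 280 x 6 mm) covering the box top, hinged along the box's far top edge (box x = 120, z = 80 mm). 0 = shut, a hard stop; positive (rad) = front edge raised; starts at 0.15 to 0.4. Friction hinge: stays where it is left, takes about 1 to 4 N at the front to push down.
- fastener (a joint): Angle of the quarter-turn fastener, positive clockwise seen from above. It starts at 0 to 0.35 rad; 0 = unlocked, slot parallel to the hinge edge; pi/2 = locked, hard stop, slot at right angles to the hinge edge. A tongue under the panel then hooks under a lip inside the box's front wall. Stiff friction of about 0.12 N m, no spring: it stays where it is left.
- slot (a point): Centre of the slot floor, on the fastener axis: 165 mm from the hinge edge, mid-width, 4 mm above the panel face (90 mm above the table when shut), on a steel disc 104 mm across. Two black half-moon cheeks 16 mm high, outer radius 50, stand on it; between them is the slot, 40 wide, 90 long, open at both ends. y runs along the slot, z up. Fingertips 25-30 mm off the axis, pushed in an arc, turn it.
- press_left (a point): Bare place on the panel's top face beside the fastener to press on, 50 mm from the front edge, 95 mm to the box's +y side of the middle. Moves with the panel; z normal to the panel.
- press_right (a point): The same on the -y side.
- cup_mid (a point): Bystander: white ceramic tea cup, 64 mm across, 50 mm high; its centre, half-way up.
- blank_mid (a point): Bystander: flat wooden comb blank, 170 x 45 x 18 mm, lying; its centre.
- phone_mid (a point): Bystander: phone, 150 x 72 x 9 mm, lying flat; its centre.

How it is judged:
By the outcome, as a careful person would: the job done as asked, in the order asked, and still so for the second after the job is handed in, with the robot touching nothing.
It also fails if it takes over 51 s, if anything falls off the work surface, if the arm or the gripper's body presses on something with over 40 N, if the wrist force passes 120 N, or if a joint passes its speed limit or range.

### The arm

A 6-joint arm with a two-finger parallel gripper is mounted at the origin on the work surface. World frame = base frame: x ahead of the robot, y to its left, z up, the work surface at z = 0. Lengths are in mm, angles in degrees, forces in N, time in s.
With the tool pointing down it reaches from about 300 to 850 mm from the base axis. Payload 4.2 kg.
Tool frame: the origin (TCP) lies midway between the tips of the shut fingers; the grasp point (between the pads) lies 19 mm behind it; y points along the fingers, z is the direction in which the jaws open and shut, and the axes are right-handed (so a half turn about y gives the same grasp; the last joint's range is limited). The gripper opens to 91 mm and grips with 3 to 60 N. Pads are 32 mm wide; open, the fingers measure 118 mm over their backs; the gripper's body (76 mm by 178 mm) begins 60 mm behind the grasp point.
Start: joints at [-75.229, 18.312, 89.639, -0, 72.044, -1.146], TCP at [157.692, -552.973, 189.276] pointing down, gripper open.
Joint ranges: [-177.97, 177.97], [-48.28, 115.42], [12.27, 149.76], [-77.06, 257.06], [2.81, 150.46], [-146.56, 146.56]. Speed limits (degrees/s): [147.25, 147.25, 180, 180, 180, 180].

### API

Orientations are given as [roll, pitch, yaw] about the fixed x, y, z axes, in that order (R = Rz(yaw) Ry(pitch) Rx(roll)).
In Python, from workcell import env gives the robot as it stands.
- The arm moves only by the shell command python3 -m handwheel 'ROWS' [FORCE]. ROWS is JSON, a list of rows, each a list of 3 entries, a list of its own where there are three numbers: the opening, from 0 (shut) to 1 (fully open), then the shift along the tool's x, y, z in mm, then the turn, a rotation vector about the tool's x, y, z in degrees. A call has exactly 10 rows; each row shifts and turns the commanded pose from where the row before left it, along the tool's axes as they then stand; what a row does not reach is not made up. A row lasts 1/12 s, in which the tool goes at most 41.7 mm and 7.16 degrees, less where a joint would pass 70% of its speed; a pose out of reach is approached as far as the arm can. A call is refused whole if a number of a shift passes 41.7 or a number of a turn 7.16, either way. A call with a gripper value outside its range is refused whole. The fingers move at their own pace and stop on an object; FORCE is the grip in N (left out, the last holds). Time passes only in rows, so rows that do not move let the fingers close, or fill a call up. It gives the time, the measured TCP pose, the force and the opening at its end, in the units of the state.
- env.state(): the state, without advancing time (a new reading comes with each control period).
- env.grab_frame(name): name is "scene" or "top" or "wrist"; returns the picture (420x560x3 uint8, red, green, blue); there is no depth.
- env.camera_info(name): a dict with "fx", "fy", "cx", "cy" (pixels), "camera_from_world" (4x4, takes a point from world to camera coordinates); the wrist camera has in their place "mount" (4x4, takes a point from camera to tool coordinates, whose origin is the TCP and whose axes are the tool frame's). Camera axes: x right, y down, z forward; pixel columns grow to the right and rows downward; lengths in mm; the calibration is good to about 2 mm. A picture is of the moment at which its call begins: read the wrist's pose just before it. camera_info takes no time and is no camera call.
- env.job_done(): hands the job in, once; it reports no verdict.
Trained networks look in the newest picture that a camera, given by its name, has taken for a name from the list of things; names that differ only in an ending like _2 or _b are one class to them, and where a whole thing is asked for, a point or a joint stands for the part that bears it (a point fixed in the world has none). Each returns a list of dicts, best first, with "p" (0 to 1); they miss things now and then, are a little off and sometimes report something else, mostly with a low value. They report only what shows in the picture. A call takes as long as a camera call.
- env.masks_of(camera, label): "region" (420x560 bool, what is visible of it) and "location" ([column, row] in pixels, amid what is visible of it).
The state is a dict: "time_s": time; "qpos": joint angles; "qvel": joint speeds; "effort": joint torques, N m; "ee_pos": TCP position; "ee_rot": TCP orientation; "force": force on the tool from outside, world axes, zero at the start; "torque": the same for the moment, N m; "gripper_width": finger opening in mm.
Only numpy, scipy, OpenCV 4.12 (cv2) and the standard library are available. Lean on these libraries where they do the work, as an engineer would, in place of code of your own. Each camera call takes 0.05 s, during which the arm holds its last target.

## Working session

There is one attempt and no reset: what is moved stays moved. The work goes in short steps, Python scripts to look and compute and a shell command to move; the robot and the scene stay as the last step left them, time stands still between calls to the robot, and variables do not carry over. Pictures are saved under pics/ and viewed, and the job is handed in when it is done.

```bash
ls; mkdir -p pics
python3 - <<'E'
from workcell import env
import cv2
s=env.state()
print({k:(v if not hasattr(v,'tolist') else v.tolist()) for k,v in s.items()})
for n in ("scene","top","wrist"):
    im=env.grab_frame(n); cv2.imwrite(f"pics/a_{n}.png",im[:,:,::-1]); print(n,env.camera_info(n))
E
```

```text
pics
{'time_s': 0.0, 'qpos': [-75.2296447725817, 18.35183999037281, 89.70590250513229, 0.0006304947005425727, 72.04186734311865, -1.1429854520400282], 'qvel': [-0.057384703574611985, 0.09293977684444842, -0.025254346676881125, 0.0755283549111088, 0.012832434795172558, 0.0633048117315314], 'effort': [0.002465397337800823, -41.24534726142883, -23.197245597839355, 0.0731600308790803, 0.04575769999064505, -0.00014490972262137802], 'ee_pos': [157.55199928606174, -552.4396141766581, 188.42171781221853], 'ee_rot': [-90.09957806280529, 0.0025862900602985624, -164.0868564847039], 'force': [0.06583569908624377, 0.01937966155226208, -0.8384123420598116], 'torque': [-0.0153059295564112, 0.021835616516742474, -0.017519641876805422], 'gripper_width': 91.34233102980212}
scene {'fx': 517.2420482604634, 'fy': 517.2420482604634, 'cx': 279.7651148386261, 'cy': 204.58087447257043, 'camera_from_world': array([[ 2.66398578e-02,  9.99527979e-01,  1.53015114e-02,
        -3.39854234e+01],
       [ 6.35522888e-01, -5.11889329e-03, -7.72065059e-01,
        -2.76320089e+02],
       [-7.71622302e-01,  3.0292164
[... 366 characters left out ...]
3681e-01, -2.30017436e-03, -7.79619656e-02,
         5.53066171e+02],
       [ 7.79209855e-02,  1.44236942e-02, -9.96855194e-01,
         8.76108992e+02],
       [ 0.00000000e+00,  0.00000000e+00,  0.00000000e+00,
         1.00000000e+00]])}
wrist {'fx': 372.8346256281258, 'fy': 372.8346256281258, 'cx': 282.6724840323802, 'cy': 214.62776676882373, 'mount': array([[-6.48340105e-04,  9.57739673e-01,  2.87635705e-01,
        -8.24054531e+01],
       [-2.36250156e-04, -2.87635904e-01,  9.57739803e-01,
        -1.96180150e+02],
       [ 9.99999762e-01,  5.52987145e-04,  4.12752040e-04,
        -3.55404530e-01],
       [ 0.00000000e+00,  0.00000000e+00,  0.00000000e+00,
         1.00000000e+00]])}
```

View pics/a_scene.png

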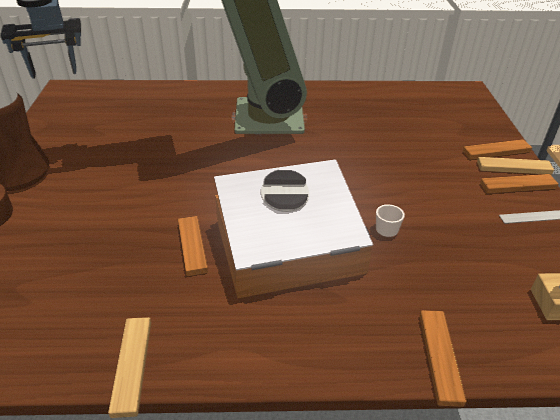

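View pics/a_top.png

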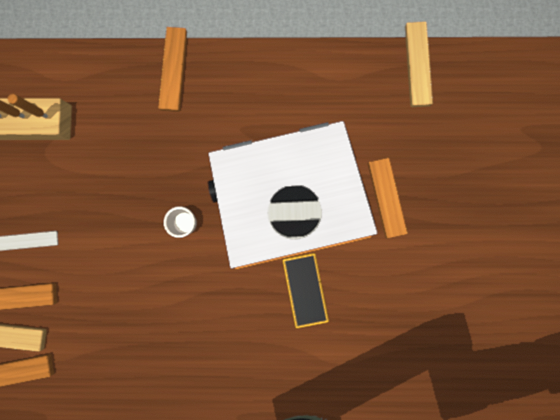

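Run:
```python
from workcell import env
import cv2,numpy as np
for cam in ("top","scene"):
    im=env.grab_frame(cam)[:,:,::-1].copy()
    for l in ("panel","slot","chip_box","cup_mid","blank_mid","phone_mid"):
        for r in env.masks_of(cam,l)[:2]:
            ys,xs=np.where(r["region"])
            print(cam,l,round(r["p"],2),np.round(r["location"],1),len(xs), (xs.min(),xs.max(),ys.min(),ys.max()) if len(xs) else None)
print(env.state()["time_s"])
```

```text
top panel 0.98 [292.3 193.4] 16997 (np.int64(208), np.int64(375), np.int64(123), np.int64(267))
top panel 0.45 [286.6 196.1] 17388 (np.int64(208), np.int64(375), np.int64(123), np.int64(267))
top slot 0.66 [293.7 212.1] 2358 (np.int64(267), np.int64(321), np.int64(185), np.int64(239))
top chip_box 0.85 [286.6 193.5] 17608 (np.int64(208), np.int64(375), np.int64(122), np.int64(269))
top cup_mid 0.62 [177.9 219.3] 787 (np.int64(163), np.int64(196), np.int64(207), np.int64(236))
top cup_mid 0.44 [295.4 212.3] 2288 (np.int64(267), np.int64(320), np.int64(186), np.int64(238))
top phone_mid 0.59 [306.7 291.9] 2341 (np.int64(283), np.int64(327), np.int64(254), np.int64(327))
scene panel 0.97 [285.2 213. ] 12199 (np.int64(214), np.int64(372), np.int64(159), np.int64(269))
scene slot 0.57 [284.6 193.6] 1611 (np.int64(261), np.int64(308), np.int64(170), np.int64(211))
scene chip_box 0.84 [287.9 225.9] 16643 (np.int64(214), np.int64(372), np.int64(160), np.int64(297))
scene cup_mid 0.56 [384.8 221. ] 720 (np.int64(376), np.int64(402), np.int64(205), np.int64(236))
scene blank_mid 0.75 [194.2 242.2] 1207 (np.int64(178), np.int64(206), np.int64(217), np.int64(275))
scene phone_mid 0.24 [286.2 214.4] 12258 (np.int64(214), np.int64(371), np.int64(159), np.int64(269))
0.85
```

The top view shows the box centre near (290,195) with the hinge edge at the top. The cup is left (180,221), the blank right (388,198), and the phone sits in front (305,291), close to the front edge. The slot is almost parallel to the hinge. Next I'll fit the box pose and panel angle to the panel outline in both views.

```bash
cat > h.py <<'E'
from workcell import env
import cv2,numpy as np
from scipy.optimize import least_squares
from scipy.spatial.transform import Rotation as R
def proj(cam,P):
    c=env.camera_info(cam); P=np.atleast_2d(P); q=P@c["camera_from_world"][:3,:3].T+c["camera_from_world"][:3,3]
    return np.c_[c["fx"]*q[:,0]/q[:,2]+c["cx"],c["fy"]*q[:,1]/q[:,2]+c["cy"]]
def unproj(cam,uv,z):
    c=env.camera_info(cam);M=c["camera_from_world"];d=M[:3,:3].T@np.array([(uv[0]-c["cx"])/c["fx"],(uv[1]-c["cy"])/c["fy"],1]);o=-M[:3,:3].T@M[:3,3]
    return o+d*(z-o[2])/d[2]
def panelpt(p,d,y,h): # d from hinge edge toward front, y along box y, h above underside of panel
    x,y0,yaw,th=p
    b=np.array([120-d*np.cos(th)+h*np.sin(th)*1, y, 80+d*np.sin(th)+h*np.cos(th)])
    c,s=np.cos(yaw),np.sin(yaw)
    return np.array([x+c*b[0]-s*b[1], y0+s*b[0]+c*b[1], b[2]])
CORN=[(240,140),(240,-140),(0,-140),(0,140)]
def quad(region):
    m=region.astype(np.uint8); m=cv2.morphologyEx(m,cv2.MORPH_CLOSE,np.ones((5,5)));m=cv2.morphologyEx(m,cv2.MORPH_OPEN,np.ones((5,5)))
    cs,_=cv2.findContours(m,cv2.RETR_EXTERNAL,cv2.CHAIN_APPROX_NONE); h=cv2.convexHull(max(cs,key=cv2.contourArea))
    return cv2.approxPolyN(h,4).reshape(-1,2).astype(float)
def fit(obs,fix=None):
    def f(p):
        if fix is not None: p=np.r_[fix,p]
        P=np.array([panelpt(p,d,y,6) for d,y in CORN])
        return np.concatenate([(proj(c,P)-o).ravel() for c,o in obs.items()])
    return least_squares(f,[480,-30,.2,.25] if fix is None else [.2],loss="soft_l1")
E
python3 - <<'E'
from h import *
g={"top":[(232,268),(376,234),(345,122),(208,153)],"scene":[(338,161),(215,176),(237,266),(370,243)]}
obs={}
for c in g:
    im=env.grab_frame(c); r=env.masks_of(c,"panel")[0]; q=quad(r["region"]); print(c,np.round(q))
    obs[c]=np.array([q[np.argmin(np.linalg.norm(q-np.array(a),axis=1))] for a in g[c]])
for o in (obs,{k:np.array(v,float) for k,v in g.items()}):
    s=fit(o); print(np.round(s.x,3),np.degrees(s.x[2:]),np.round(s.fun,1))
p=s.x
S=panelpt(p,165,0,10);print("slot",S,proj("top",S),proj("scene",S))
for y in (95,-95): print("press",panelpt(p,190,y,6), panelpt(np.r_[p[:3],0],190,y,6))
print("shut slot",panelpt(np.r_[p[:3],0],165,0,10))
for n,cam,uv,z in [("cup","top",(180,221),50),("blank","top",(388,198),18),("phone","top",(305,291),9)]: print(n,unproj(cam,uv,z))
print("front edge shut",[panelpt(np.r_[p[:3],0],240,y,6) for y in(140,0,-140)])
for c in g:
    im=env.grab_frame(c)[:,:,::-1].copy()
    for d,y in CORN: cv2.circle(im,tuple(int(v) for v in proj(c,panelpt(p,d,y,6))[0]),3,(0,0,255),1)
    for d,y in [(190,95),(190,-95)]: cv2.circle(im,tuple(int(v) for v in proj(c,panelpt(p,d,y,6))[0]),3,(255,0,0),1)
    cv2.circle(im,tuple(int(v) for v in proj(c,S)[0]),3,(0,200,0),1)
    cr=im[100:320,150:430]; cv2.imwrite(f"pics/b_{c}.png",cv2.resize(cr,None,fx=2.5,fy=2.5))
E
```

```text
top [[376. 234.]
 [230. 268.]
 [208. 153.]
 [343. 121.]]
scene [[374. 246.]
 [234. 270.]
 [213. 175.]
 [335. 159.]]
[ 5.77720e+02  3.66550e+01  2.30000e-01 -1.19174e+02] [   13.20066636 -6828.19456728] [-0.2 -0.3  0.5 -0.3  0.  -0.1  0.1 -1.   0.1 -0.3  0.5  0.7  0.8 -2.
 -1.8 -2.5]
[ 5.76313e+02  3.66430e+01  2.25000e-01 -3.12290e+01] [   12.89692874 -1789.28396532] [-2.2  0.6 -0.1  1.5 -1.6 -0.1  0.3 -0.7 -2.9 -1.1 -1.2  0.5 -2.6  1.2
  1.9  0.3]
slot [537.06548709  27.656098   120.50597199] [[293.96138025 213.65917753]] [[284.33937473 191.43820896]]
press [491.19233905 114.6109043  121.2242688 ] [486.87497318 113.62233907  86.        ]
press [533.5999334  -70.59599607 121.2242688 ] [529.28256753 -71.58456129  86.        ]
shut slot [532.44809935  26.59883552  90.        ]
cup [525.95542379 263.62264162  50.        ]
blank [ 578.31521735 -176.45816285   18.        ]
phone [378.56243344   1.92993905   9.        ]
front edge shut [array([428.09241127, 146.32723802,  86.        ]), array([459.34011236,   9.85899564,  86.        ]), array([ 490.58781346, -126.60924673,   86.        ])]
```

View pics/b_top.png

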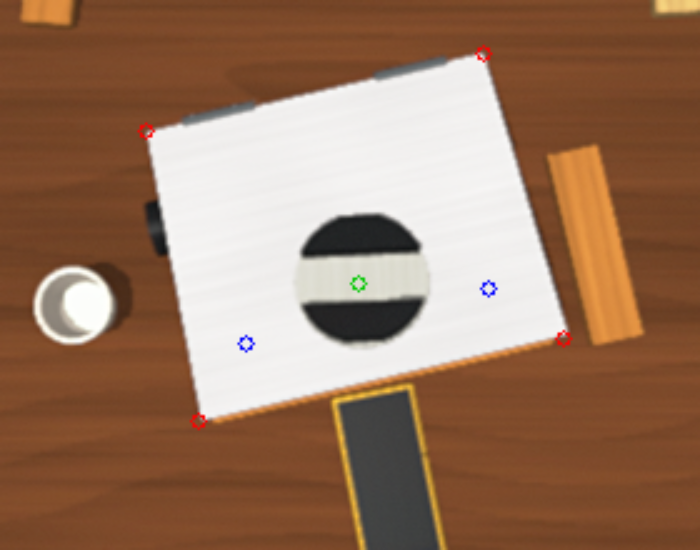

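View pics/b_scene.png

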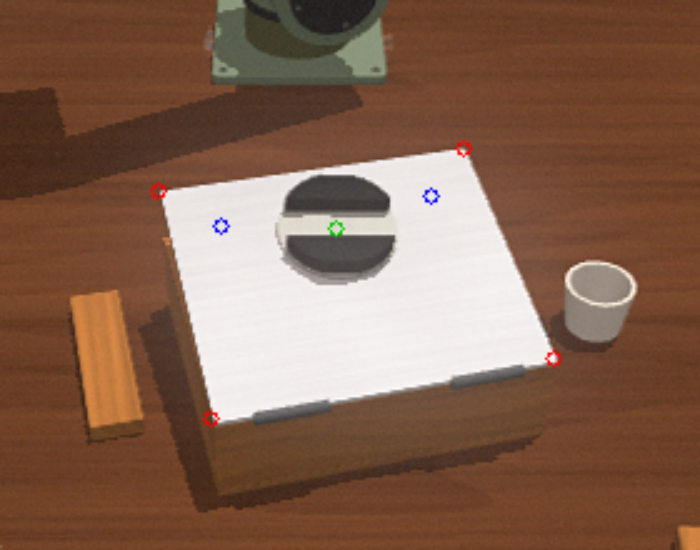

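The fit agrees across both views: box at about (577, 37), yaw 13°, panel 0.2 rad, fastener about 0.18 rad. I'll swing round the base to a spot above press_right, about (531, -71), closing the fingers on the way.

```bash
cat >> h.py <<'E'
def st():
    s=env.state(); return s,np.array(s["ee_pos"]),R.from_euler("xyz",s["ee_rot"],degrees=True)
def sim(rows):
    s,p,r=st()
    for _,d,t in rows:
        p=p+r.apply(d); r=r*R.from_rotvec(t,degrees=True)
    return p.round(1),r.as_euler("xyz",degrees=True).round(1)
def delta(target):
    s,p,r=st(); return r.inv().apply(np.array(target)-p).round(1)
E
python3 - <<'E'
from h import *
print(sim([[0,[-33,0,-2],[0,-3.5,0]]]*20))
print(sim([[0,[-33,0,-2],[0,-3.35,0]]]*20))
E
```

```text
(array([534.5, -59.5, 189.2]), array([-90. ,  -0. , -94.1]))
(array([548.8, -66.4, 189.3]), array([-90. ,  -0. , -97.1]))
```

```bash
python3 -m handwheel '[[0,[-20,0,-1],[0,-2,0]],[0,[-33,0,-2],[0,-3.5,0]],[0,[-33,0,-2],[0,-3.5,0]],[0,[-33,0,-2],[0,-3.5,0]],[0,[-33,0,-2],[0,-3.5,0]],[0,[-33,0,-2],[0,-3.5,0]],[0,[-33,0,-2],[0,-3.5,0]],[0,[-33,0,-2],[0,-3.5,0]],[0,[-33,0,-2],[0,-3.5,0]],[0,[-33,0,-2],[0,-3.5,0]]]' 20
python3 -m handwheel '[[0,[-33,0,-2],[0,-3.5,0]],[0,[-33,0,-2],[0,-3.5,0]],[0,[-33,0,-2],[0,-3.5,0]],[0,[-33,0,-2],[0,-3.5,0]],[0,[-33,0,-2],[0,-3.5,0]],[0,[-33,0,-2],[0,-3.5,0]],[0,[-33,0,-2],[0,-3.5,0]],[0,[-33,0,-2],[0,-3.5,0]],[0,[-33,0,-2],[0,-3.5,0]],[0,[-20,0,-2],[0,-3.5,0]]]'
python3 - <<'E'
from h import *
s,p,r=st();print(s["force"],s["ee_rot"],s["gripper_width"],delta([532,-71,135]))
for c in ("top","wrist"):
    cv2.imwrite(f"pics/c_{c}.png",env.grab_frame(c)[:,:,::-1])
E
```

```text
time_s: 1.98
ee_pos: [417.5, -375.3, 189.3]
ee_rot: [-90.0, -0.0, -130.4]
force: [0.3, -0.9, 0.5]
gripper_width: 27.6
time_s: 2.82
ee_pos: [533.3, -83.1, 189.3]
ee_rot: [-90.0, 0.1, -95.3]
force: [0.5, -1.2, -0.7]
gripper_width: 0.4
[ 0.47620673 -1.17935967 -0.70601574] [-8.99749444e+01  6.20166876e-02 -9.53107330e+01] 0.4176442911247183 [-11.8  54.3  -2.5]
```

```bash
python3 -m handwheel '[[0,[-4,18,0],[0,0,0]],[0,[-4,18,-1],[0,0,0]],[0,[-4,18,-1],[0,0,0]],[0,[0,4,0],[0,0,0]],[0,[0,4,0],[0,0,0]],[0,[0,4,0],[0,0,0]],[0,[0,4,0],[0,0,0]],[0,[0,3,0],[0,0,0]],[0,[0,3,0],[0,0,0]],[0,[0,3,0],[0,0,0]]]'
python3 - <<'E'
from h import *
cv2.imwrite("pics/d_scene.png",env.grab_frame("scene")[:,:,::-1]);cv2.imwrite("pics/d_wrist.png",env.grab_frame("wrist")[:,:,::-1])
E
```

```text
time_s: 3.75
ee_pos: [532.2, -74.1, 110.4]
ee_rot: [-89.9, -0.0, -95.6]
force: [-0.0, -0.1, 0.7]
gripper_width: 0.6
```

View pics/d_scene.png

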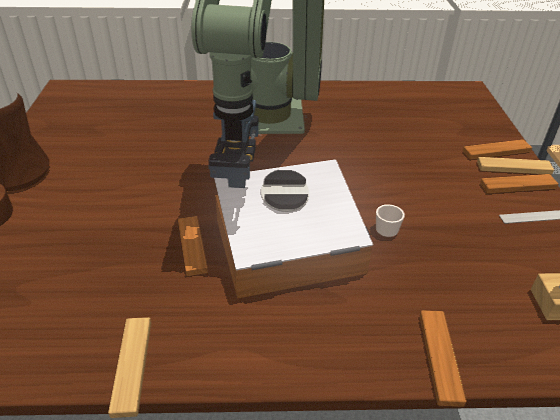

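View pics/d_wrist.png

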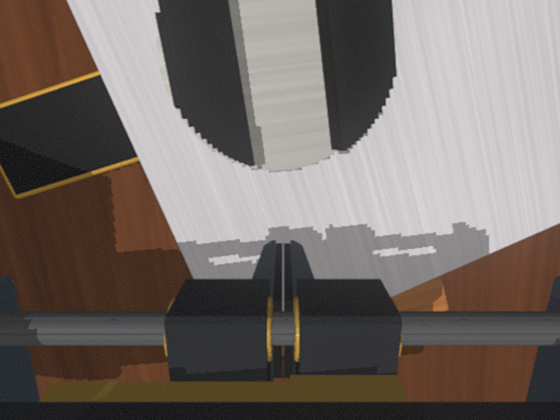

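The fingers are shut over the panel's front-right area, tips at about (283,245) in the wrist view and well clear of the fastener. I'll keep going down.

```bash
python3 -m handwheel '[[0,[0,3,0],[0,0,0]],[0,[0,3,0],[0,0,0]],[0,[0,3,0],[0,0,0]],[0,[0,3,0],[0,0,0]],[0,[0,2,0],[0,0,0]],[0,[0,2,0],[0,0,0]],[0,[0,2,0],[0,0,0]],[0,[0,1.5,0],[0,0,0]],[0,[0,1.5,0],[0,0,0]],[0,[0,0,0],[0,0,0]]]'
python3 -m handwheel '[[0,[0,1,0],[0,0,0]],[0,[0,1,0],[0,0,0]],[0,[0,1,0],[0,0,0]],[0,[0,1,0],[0,0,0]],[0,[0,0,0],[0,0,0]],[0,[0,0,0],[0,0,0]],[0,[0,0,0],[0,0,0]],[0,[0,0,0],[0,0,0]],[0,[0,0,0],[0,0,0]],[0,[0,0,0],[0,0,0]]]'
```

```text
time_s: 4.68
ee_pos: [531.9, -73.9, 88.9]
ee_rot: [-90.0, -0.0, -95.6]
force: [-0.7, -0.9, 1.1]
gripper_width: 0.3
time_s: 5.52
ee_pos: [532.0, -73.9, 85.2]
ee_rot: [-90.0, -0.0, -95.6]
force: [-0.7, 0.2, 1.5]
gripper_width: 0.7
```

```bash
python3 -m handwheel '[[0,[0,1,0],[0,0,0]],[0,[0,1,0],[0,0,0]],[0,[0,1,0],[0,0,0]],[0,[0,0,0],[0,0,0]],[0,[0,0,0],[0,0,0]],[0,[0,0,0],[0,0,0]],[0,[0,0,0],[0,0,0]],[0,[0,0,0],[0,0,0]],[0,[0,0,0],[0,0,0]],[0,[0,0,0],[0,0,0]]]'
python3 - <<'E'
from h import *
cv2.imwrite("pics/e_scene.png",cv2.resize(env.grab_frame("scene")[100:320,150:430,::-1],None,fx=2.5,fy=2.5));cv2.imwrite("pics/e_wrist.png",env.grab_frame("wrist")[:,:,::-1])
print(env.state()["force"],env.state()["ee_pos"])
E
```

```text
time_s: 6.35
ee_pos: [532.0, -73.9, 82.2]
ee_rot: [-90.0, -0.0, -95.6]
force: [0.5, 0.4, -0.7]
gripper_width: 0.4
[ 0.88188773 -0.09362645  0.12122019] [532.00483361 -73.87864695  82.2343738 ]
```

View pics/e_scene.png

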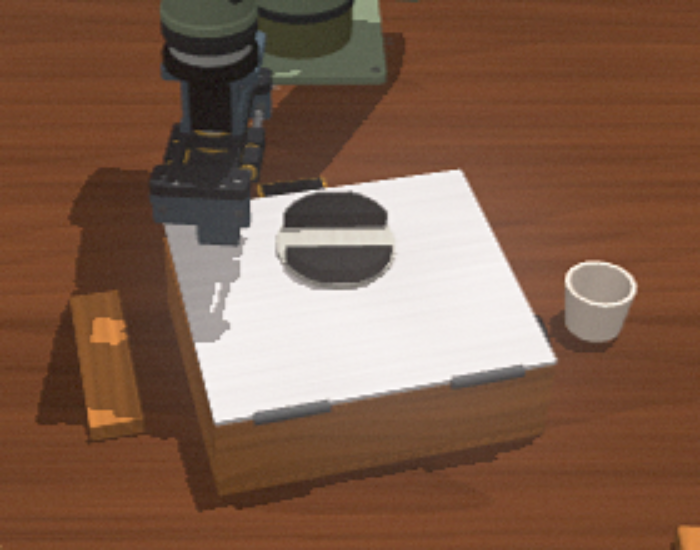

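View pics/e_wrist.png

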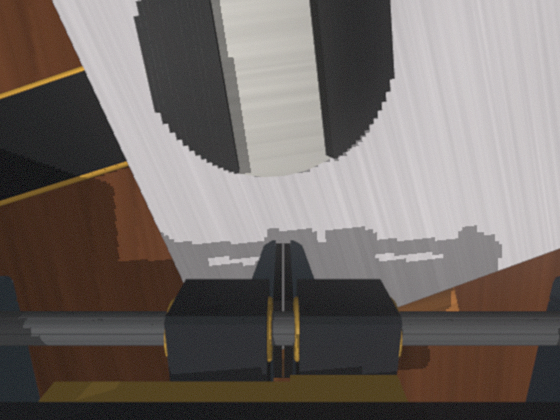

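The panel has followed the fingers most of the way down, but there's no hard-stop force yet. I'll keep lowering slowly.

```bash
python3 -m handwheel '[[0,[0,1,0],[0,0,0]],[0,[0,1,0],[0,0,0]],[0,[0,0,0],[0,0,0]],[0,[0,0,0],[0,0,0]],[0,[0,0,0],[0,0,0]],[0,[0,0,0],[0,0,0]],[0,[0,0,0],[0,0,0]],[0,[0,0,0],[0,0,0]],[0,[0,0,0],[0,0,0]],[0,[0,0,0],[0,0,0]]]'
python3 - <<'E'
from h import *
g={"top":[(230,268),(376,234),(343,121),(208,153)],"scene":[(335,166),(215,186),(235,268),(372,244)]}
im=env.grab_frame("scene"); r=env.masks_of("scene","panel")[0]; q=quad(r["region"]); print(np.round(q))
for th in (0,.02,.04,.06): print(th,[proj("scene",panelpt([577,36.6,.228,th],d,y,6))[0].round(1) for d,y in CORN])
print(env.state()["force"])
E
```

```text
time_s: 7.28
ee_pos: [532.0, -73.9, 80.2]
ee_rot: [-90.0, -0.0, -95.6]
force: [0.6, -0.6, 0.4]
gripper_width: 0.5
[[373. 245.]
 [234. 271.]
 [213. 184.]
 [333. 167.]]
0 [array([332.6, 174.4]), array([214.6, 191.4]), array([234.5, 267.1]), array([371.8, 243. ])]
0.02 [array([332.8, 172.8]), array([214.4, 189.8]), array([234.5, 267.1]), array([371.8, 243. ])]
0.04 [array([333. , 171.2]), array([214.3, 188.1]), array([234.5, 267.2]), array([371.8, 243. ])]
0.06 [array([333.2, 169.6]), array([214.2, 186.5]), array([234.6, 267.2]), array([371.9, 243.1])]
[-0.2272549   0.59135214  0.29566599]
```

Run:
```python
from h import *
s,p,r=st(); print(p,proj("scene",p),proj("top",p))
for c,(y0,y1,x0,x1) in {"scene":(130,280,190,390),"top":(110,280,190,400)}.items():
    cv2.imwrite(f"pics/f_{c}.png",cv2.resize(env.grab_frame(c)[y0:y1,x0:x1,::-1],None,fx=3.8,fy=3.8,interpolation=cv2.INTER_CUBIC))
g={"top":[(230,268),(376,234),(343,121),(208,153)],"scene":[(335,166),(215,186),(235,268),(372,244)]}
for c in g: print(c,quad(env.masks_of(c,"panel")[0]["region"]),[np.round(x["location"]) for x in env.masks_of(c,"slot")[:1]])
for th in (0,.05,.1,.2): print(th,[proj(c,panelpt([577,36.6,.228,th],165,0,10))[0].round(1) for c in g])
```

```text
[531.96822338 -73.89114741  80.20604563] [[237.66002203 204.67736536]] [[344.413042   217.69234467]]
top [[329. 249.]
 [232. 268.]
 [207. 153.]
 [357. 118.]] [array([291., 216.])]
scene [[373. 245.]
 [235. 271.]
 [214. 185.]
 [334. 167.]] [array([281., 198.])]
0 [array([294.3, 216.7]), array([283.4, 201.3])]
0.05 [array([294.3, 216.1]), array([283.6, 198.6])]
0.1 [array([294.3, 215.2]), array([283.8, 196. ])]
0.2 [array([294. , 212.9]), array([284.4, 191. ])]
```

View pics/f_scene.png

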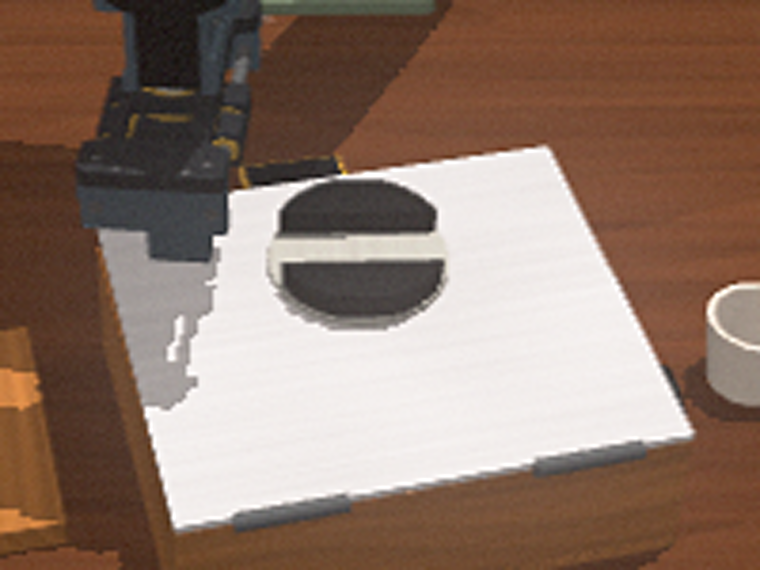

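View pics/f_top.png

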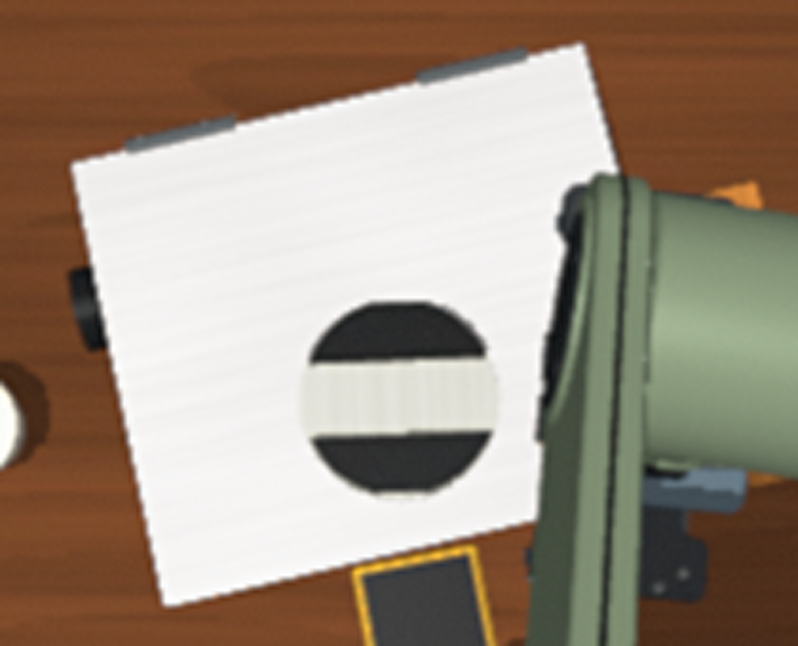

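The scene view suggests the panel is still about 0.05 rad open, although the TCP reads z=80. I'll check this against the wrist camera.

```bash
cat >> h.py <<'E'
def projw(P,p,r):
    c=env.camera_info("wrist");M=np.linalg.inv(c["mount"]); t=r.inv().apply(np.atleast_2d(P)-p); q=t@M[:3,:3].T+M[:3,3]
    return np.c_[c["fx"]*q[:,0]/q[:,2]+c["cx"],c["fy"]*q[:,1]/q[:,2]+c["cy"]]
def drawmodel(im,f,par,col):
    def L(pts,cl=False):
        q=f(np.array(pts)); cv2.polylines(im,[np.round(q*4).astype(np.int32)],cl,col,1,cv2.LINE_AA,2)
    L([panelpt(par,240,y,6) for y in np.linspace(-140,140,20)]); L([panelpt(par,d,-140,6) for d in np.linspace(100,240,20)]); 
    L([panelpt(par,165+52*np.cos(a),52*np.sin(a),10) for a in np.linspace(0,6.28,60)],True)
E
python3 - <<'E'
from h import *
s,p,r=st(); im=env.grab_frame("wrist")[:,:,::-1].copy(); b=im.copy()
for th,col in ((0,(0,0,255)),(.06,(0,255,0)),(.12,(255,0,0))):
    drawmodel(im,lambda P:projw(P,p,r),[577,36.6,.228,th],col)
t=projw(p,p,r)[0];print(t); cv2.circle(im,(int(t[0]),int(t[1])),4,(0,255,255),1)
cv2.imwrite("pics/g_w.png",im)
E
```

```text
[281.56085038 253.95630505]
```

View pics/g_w.png

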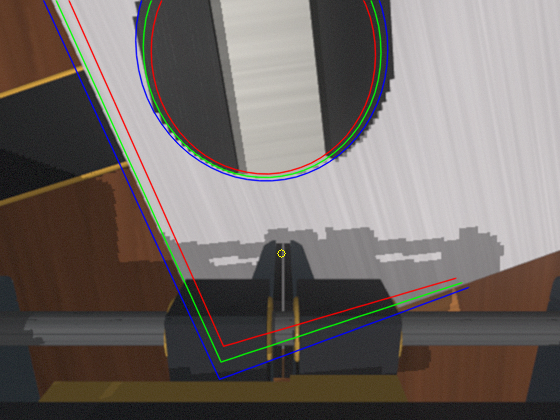

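```bash
python3 - <<'E'
from h import *
np.save("prev.npy",env.grab_frame("scene"))
E
python3 -m handwheel '[[0,[0,1,0],[0,0,0]],[0,[0,1,0],[0,0,0]],[0,[0,1,0],[0,0,0]],[0,[0,1,0],[0,0,0]],[0,[0,0,0],[0,0,0]],[0,[0,0,0],[0,0,0]],[0,[0,0,0],[0,0,0]],[0,[0,0,0],[0,0,0]],[0,[0,0,0],[0,0,0]],[0,[0,0,0],[0,0,0]]]'
python3 - <<'E'
from h import *
a=np.load("prev.npy");b=env.grab_frame("scene")
c=np.vstack([cv2.resize(x[150:240,190:370,::-1],None,fx=3.3,fy=3.3,interpolation=cv2.INTER_CUBIC) for x in (a,b)])
cv2.imwrite("pics/h.png",c)
print([env.state()["force"].round(1) if hasattr(env.state()["force"],'round') else env.state()["force"]])
print(quad(env.masks_of("scene","panel")[0]["region"]))
# subpixel front edge: column 300..330 gradient
for im in (a,b):
    g=im.astype(float).mean(2); print([int(np.argmax(np.diff(g[150:190,x]))+150) for x in (300,310,320,330)])
E
```

```text
time_s: 8.62
ee_pos: [532.1, -73.9, 76.2]
ee_rot: [-90.0, -0.0, -95.6]
force: [-0.5, 0.0, -0.7]
gripper_width: 0.7
[array([-0.2,  0.2,  0.4])]
[[374. 247.]
 [235. 270.]
 [213. 185.]
 [334. 169.]]
[172, 171, 169, 168]
[174, 172, 171, 170]
```

View pics/h.png

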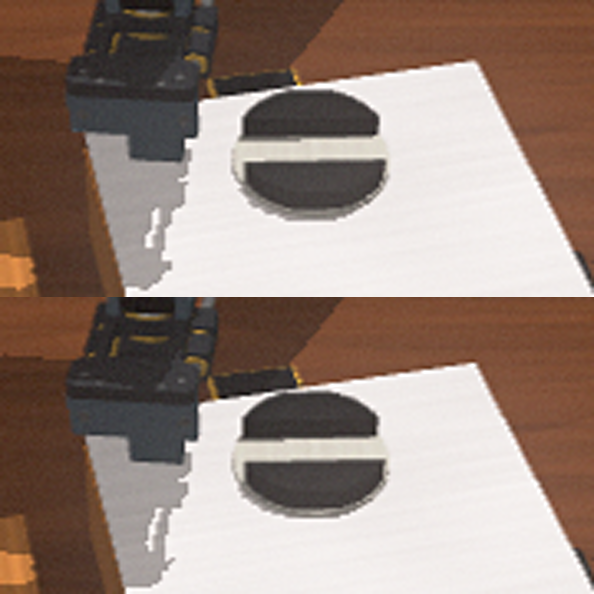

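The panel follows the fingers: 4 mm down moved its front edge 2 px. The shut tips evidently end well short of the reported TCP. I'll keep lowering to the hard stop and watch the force.

```bash
python3 -m handwheel '[[0,[0,1,0],[0,0,0]],[0,[0,1,0],[0,0,0]],[0,[0,1,0],[0,0,0]],[0,[0,1,0],[0,0,0]],[0,[0,0,0],[0,0,0]],[0,[0,0,0],[0,0,0]],[0,[0,0,0],[0,0,0]],[0,[0,0,0],[0,0,0]],[0,[0,0,0],[0,0,0]],[0,[0,0,0],[0,0,0]]]'
python3 -m handwheel '[[0,[0,1,0],[0,0,0]],[0,[0,1,0],[0,0,0]],[0,[0,0,0],[0,0,0]],[0,[0,0,0],[0,0,0]],[0,[0,0,0],[0,0,0]],[0,[0,0,0],[0,0,0]],[0,[0,0,0],[0,0,0]],[0,[0,0,0],[0,0,0]],[0,[0,0,0],[0,0,0]],[0,[0,0,0],[0,0,0]]]'
python3 - <<'E'
from h import *
b=env.grab_frame("scene")
g=b.astype(float).mean(2); print([int(np.argmax(np.diff(g[150:190,x]))+150) for x in (300,310,320,330)])
for th in (0,.02,.04):
  L=[proj("scene",panelpt([577,36.6,.228,th],240,y,6))[0] for y in (140,-140)]
  print(th,[round(np.interp(x,[L[1][0],L[0][0]],[L[1][1],L[0][1]]),1) for x in (300,310,320,330)])
s=env.state();print(s["force"],s["torque"],s["effort"])
E
```

```text
time_s: 9.55
ee_pos: [532.0, -73.9, 72.2]
ee_rot: [-90.0, -0.0, -95.6]
force: [-0.1, 0.6, -0.4]
gripper_width: 0.5
time_s: 10.38
ee_pos: [532.0, -73.9, 70.2]
ee_rot: [-90.0, -0.0, -95.6]
force: [-0.5, 0.0, -0.3]
gripper_width: 0.5
[176, 175, 173, 172]
0 [np.float64(179.1), np.float64(177.6), np.float64(176.2), np.float64(174.7)]
0.02 [np.float64(177.5), np.float64(176.0), np.float64(174.6), np.float64(173.2)]
0.04 [np.float64(175.9), np.float64(174.5), np.float64(173.0), np.float64(171.6)]
[ 0.85365471 -0.67041799  0.70470161] [-0.07153766 -0.01364511  0.00597915] [ 7.41313677e-02 -3.97801101e+01 -1.93950748e+01  1.00644808e-01
 -4.43098790e-03 -1.48461339e-03]
```

```bash
python3 -m handwheel '[[0,[0,1,0],[0,0,0]],[0,[0,0,0],[0,0,0]],[0,[0,1,0],[0,0,0]],[0,[0,0,0],[0,0,0]],[0,[0,1,0],[0,0,0]],[0,[0,0,0],[0,0,0]],[0,[0,0,0],[0,0,0]],[0,[0,0,0],[0,0,0]],[0,[0,0,0],[0,0,0]],[0,[0,0,0],[0,0,0]]]'
python3 - <<'E'
from h import *
b=env.grab_frame("scene")
g=b.astype(float).mean(2); print([int(np.argmax(np.diff(g[150:190,x]))+150) for x in (300,310,320,330)])
s=env.state();print(s["force"],s["torque"],s["effort"])
cv2.imwrite("pics/i_scene.png",cv2.resize(b[130:280,190:390,::-1],None,fx=3.8,fy=3.8,interpolation=cv2.INTER_CUBIC))
s,p,r=st(); im=env.grab_frame("wrist")[:,:,::-1].copy()
for th,col in ((0,(0,0,255)),(.06,(0,255,0))): drawmodel(im,lambda P:projw(P,p,r),[577,36.6,.228,th],col)
cv2.imwrite("pics/i_w.png",im)
E
```

```text
time_s: 11.27
ee_pos: [532.0, -73.9, 67.2]
ee_rot: [-90.0, 0.0, -95.6]
force: [-0.1, -0.3, -0.3]
gripper_width: 0.2
[177, 176, 174, 173]
[ 0.32199129  0.16554095 -0.34019976] [ 0.00848207 -0.07513949  0.0005554 ] [ 6.94656686e-03 -3.99712479e+01 -1.92889631e+01  6.58607343e-02
  3.35466990e-02 -2.22933945e-04]
```

View pics/i_scene.png

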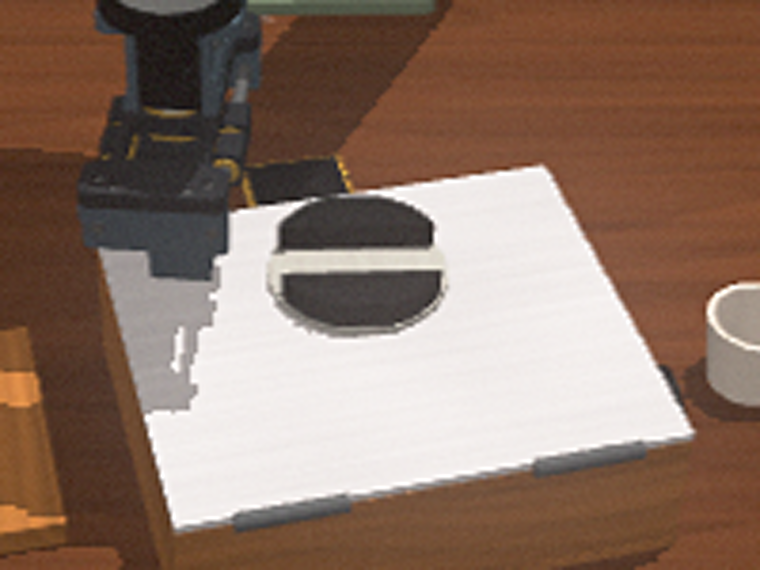

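View pics/i_w.png

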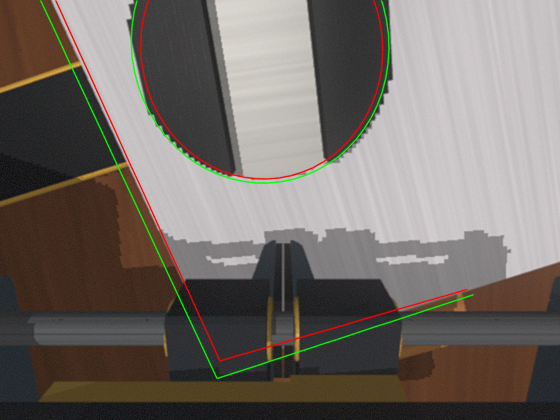

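```bash
python3 -m handwheel '[[0,[0,1,0],[0,0,0]],[0,[0,0,0],[0,0,0]],[0,[0,1,0],[0,0,0]],[0,[0,0,0],[0,0,0]],[0,[0,0,0],[0,0,0]],[0,[0,0,0],[0,0,0]],[0,[0,0,0],[0,0,0]],[0,[0,0,0],[0,0,0]],[0,[0,0,0],[0,0,0]],[0,[0,0,0],[0,0,0]]]'
python3 - <<'E'
from h import *
b=env.grab_frame("scene")
g=b.astype(float).mean(2); print([int(np.argmax(np.diff(g[150:190,x]))+150) for x in (300,310,320,330)])
s=env.state();print(s["force"],s["ee_pos"])
E
```

```text
time_s: 12.2
ee_pos: [532.0, -73.9, 65.2]
ee_rot: [-90.0, -0.0, -95.6]
force: [-0.6, 0.3, 0.3]
gripper_width: 0.5
[178, 177, 175, 174]
[-0.36037099  0.97906125  1.45213483] [531.94246047 -73.90312901  65.17625182]
```

```bash
python3 -m handwheel '[[0,[0,1,0],[0,0,0]],[0,[0,0,0],[0,0,0]],[0,[0,1,0],[0,0,0]],[0,[0,0,0],[0,0,0]],[0,[0,0,0],[0,0,0]],[0,[0,0,0],[0,0,0]],[0,[0,0,0],[0,0,0]],[0,[0,0,0],[0,0,0]],[0,[0,0,0],[0,0,0]],[0,[0,0,0],[0,0,0]]]'
python3 - <<'E'
from h import *
b=env.grab_frame("scene")
g=b.astype(float).mean(2); print([int(np.argmax(np.diff(g[150:190,x]))+150) for x in (300,310,320,330)])
s=env.state();print(s["force"],s["ee_pos"])
E
```

```text
time_s: 13.08
ee_pos: [532.0, -73.9, 63.2]
ee_rot: [-90.0, -0.0, -95.6]
force: [0.4, -0.5, 0.5]
gripper_width: 0.5
[179, 177, 176, 174]
[ 0.93049923 -0.09989125 -0.17282707] [531.93936348 -73.87977331  63.17287512]
```

```bash
python3 -m handwheel '[[0,[0,1,0],[0,0,0]],[0,[0,0,0],[0,0,0]],[0,[0,1,0],[0,0,0]],[0,[0,0,0],[0,0,0]],[0,[0,0,0],[0,0,0]],[0,[0,0,0],[0,0,0]],[0,[0,0,0],[0,0,0]],[0,[0,0,0],[0,0,0]],[0,[0,0,0],[0,0,0]],[0,[0,0,0],[0,0,0]]]'
python3 - <<'E'
from h import *
b=env.grab_frame("scene")
g=b.astype(float).mean(2); print([int(np.argmax(np.diff(g[150:190,x]))+150) for x in (300,310,320,330)])
s=env.state();print(s["force"],s["ee_pos"])
cv2.imwrite("pics/j_scene.png",cv2.resize(b[130:280,190:390,::-1],None,fx=3.8,fy=3.8,interpolation=cv2.INTER_CUBIC))
cv2.imwrite("pics/j_w.png",env.grab_frame("wrist")[:,:,::-1])
E
```

```text
time_s: 13.97
ee_pos: [532.0, -73.9, 61.6]
ee_rot: [-90.0, -0.0, -95.6]
force: [-1.2, -0.2, 5.5]
gripper_width: 0.6
[179, 178, 177, 175]
[-1.23618144 -0.12014964  5.36757884] [532.01895656 -73.91139774  61.55926422]
```

View pics/j_scene.png

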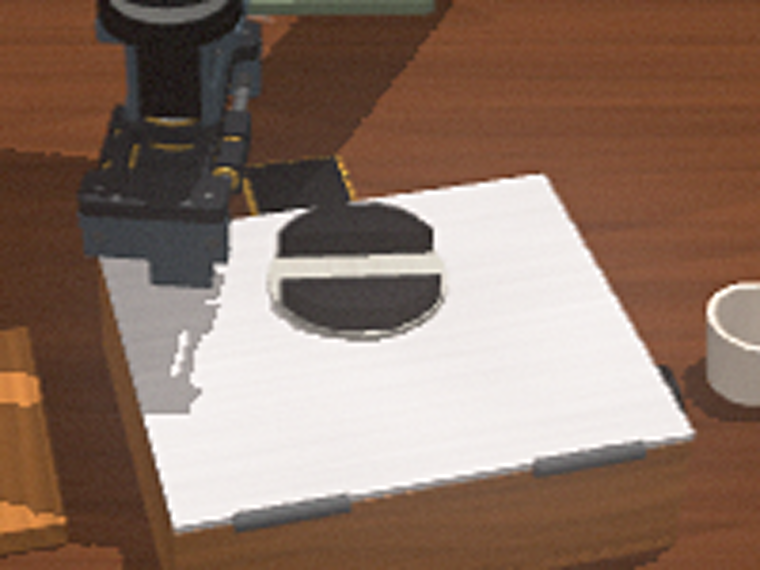

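View pics/j_w.png

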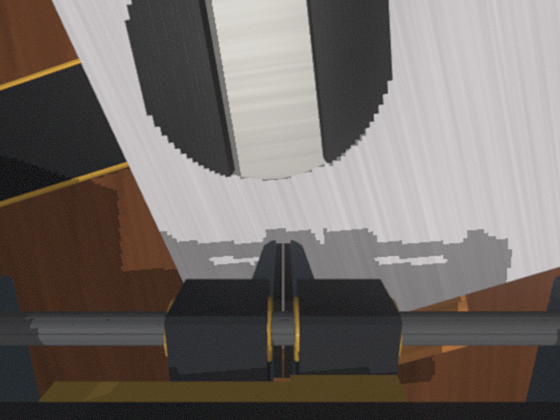

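The hard stop is found: the force rises to 5.5 N at reported z 61.6, and the front edge sits on the model's shut line. I'll press a little more to be sure, then rise. The tips work out about 24 mm behind the reported TCP, so I'll also check the xy offset.

```bash
python3 -m handwheel '[[0,[0,1,0],[0,0,0]],[0,[0,1,0],[0,0,0]],[0,[0,1,0],[0,0,0]],[0,[0,0,0],[0,0,0]],[0,[0,0,0],[0,0,0]],[0,[0,0,0],[0,0,0]],[0,[0,0,0],[0,0,0]],[0,[0,0,0],[0,0,0]],[0,[0,0,0],[0,0,0]],[0,[0,0,0],[0,0,0]]]'
python3 - <<'E'
from h import *
for z in (62,86): print(z,proj("scene",[532,-73.9,z]),[proj("scene",np.array([532,-73.9,z])+np.array(d)) .round(1)for d in ([13,16,0],[13,-16,0])])
b=env.grab_frame("scene")
cv2.imwrite("pics/k.png",cv2.resize(b[170:240,200:280,::-1],None,fx=8,fy=8,interpolation=cv2.INTER_NEAREST))
E
```

```text
time_s: 14.9
ee_pos: [532.1, -73.9, 61.4]
ee_rot: [-89.9, -0.0, -95.6]
force: [-6.8, 1.4, 23.9]
gripper_width: 0.6
62 [[237.9544616  211.02332483]] [array([[245. , 214.8]]), array([[230.4, 214.9]])]
86 [[237.5590205  202.64279403]] [array([[244.7, 206.4]]), array([[229.9, 206.5]])]
```

View pics/k.png

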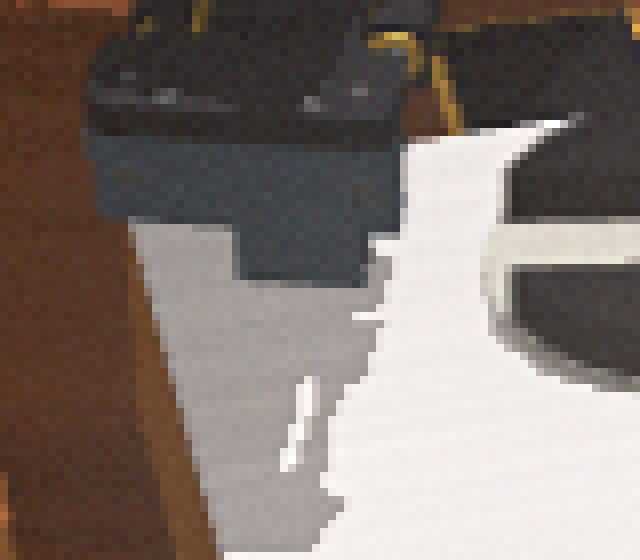

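```bash
python3 -m handwheel '[[0,[0,-6,0],[0,0,0]],[0,[0,-15,0],[0,0,0]],[0,[0,-20,0],[0,0,0]],[0,[0,0,0],[0,-4,0]],[0,[0,0,0],[0,-4,0]],[0,[0,0,0],[0,0,0]],[0,[0,0,0],[0,0,0]],[0,[0,0,0],[0,0,0]],[0,[0,0,0],[0,0,0]],[0,[0,0,0],[0,0,0]]]'
python3 - <<'E'
from h import *
b=env.grab_frame("scene")
g=b.astype(float).mean(2); print([int(np.argmax(np.diff(g[150:190,x]))+150) for x in (300,310,320,330)])
for c in ("scene","top"):
    env.grab_frame(c)
    print(c,[(np.round(x["location"],1),round(x["p"],2)) for x in env.masks_of(c,"slot")[:1]],proj(c,panelpt([577,36.6,.228,0],165,0,10)))
s,p,r=st(); im=env.grab_frame("wrist")[:,:,::-1].copy(); print(p,s["ee_rot"],s["force"])
for dz,col in ((0,(0,0,255)),(24,(0,255,0))): drawmodel(im,lambda P:projw(P,p+[0,0,dz],r),[577,36.6,.228,0],col)
cv2.imwrite("pics/l_w.png",im)
cv2.imwrite("pics/l_top.png",cv2.resize(env.grab_frame("top")[110:280,190:400,::-1],None,fx=3.8,fy=3.8,interpolation=cv2.INTER_CUBIC))
for h in (55,79): print(h,proj("scene",[532+89,-74,86+h]))
E
```

```text
time_s: 15.78
ee_pos: [531.8, -73.9, 98.9]
ee_rot: [-90.0, 0.0, -87.6]
force: [0.4, 0.0, -0.1]
gripper_width: 0.5
[180, 178, 177, 175]
scene [(array([280.1, 204.2]), 0.74)] [[283.42729099 201.33394742]]
top [(array([293.6, 217.4]), 0.72)] [[294.31376835 216.67033717]]
[531.96137472 -73.88517401  99.21393292] [-8.99993740e+01 -4.30667394e-03 -8.75921143e+01] [ 0.5386472  -1.09549615 -0.51983027]
55 [[234.87152027 209.53918481]]
79 [[234.38327254 200.15293904]]
```

View pics/l_w.png

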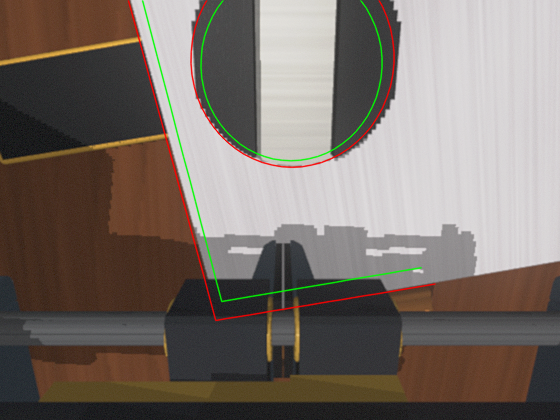

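View pics/l_top.png

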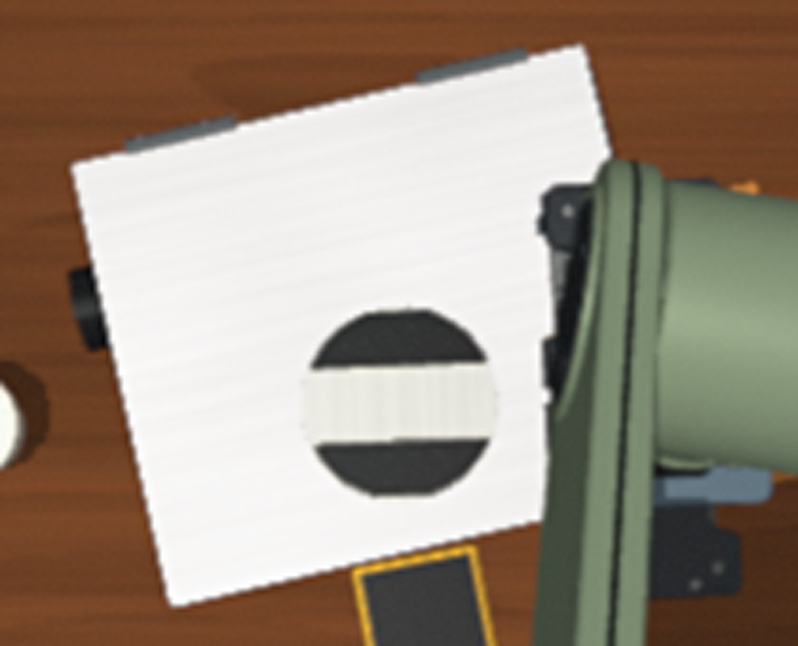

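Run:
```python
from h import *
s,p,r=st()
c=env.camera_info("wrist");m=c["mount"]
def unw(u,v,z):
    d=r.apply(m[:3,:3]@np.array([(u-c["cx"])/c["fx"],(v-c["cy"])/c["fy"],1])); o=p+r.apply(m[:3,3]); return o+d*(z-o[2])/d[2]
for v in (20,80,140):print(unw(260,v,90).round(1),unw(336,v,106).round(1))
print(proj("top",[533.5,-.4,90]),delta([533.5,-.4,99]))
```

```text
[516.2  47.   90. ] [552.   45.5 106. ]
[516.9  18.9  90. ] [554.2  19.6 106. ]
[517.7 -11.7  90. ] [556.6  -8.6 106. ]
[[307.87503362 216.53573241]] [-73.4   0.2   4.6]
```

```bash
python3 -m handwheel '[[0,[-15,0,1],[0,0,0]],[0,[-20,0,2],[0,0,0]],[0,[-20,0,2],[0,0,0]],[0,[-12,0,1],[0,0,0]],[0,[-6,0,0],[0,0,0]],[0,[0,0,0],[0,0,0]],[0,[0,3,0],[0,0,0]],[0,[0,3,0],[0,0,0]],[0,[0,2,0],[0,0,0]],[0,[0,0,0],[0,0,0]]]'
python3 - <<'E'
from h import *
s,p,r=st(); print(s["force"])
a=cv2.resize(env.grab_frame("scene")[140:240,210:350,::-1],None,fx=4,fy=4,interpolation=cv2.INTER_CUBIC)
cv2.imwrite("pics/m_s.png",a); cv2.imwrite("pics/m_w.png",env.grab_frame("wrist")[:,:,::-1])
E
```

```text
time_s: 16.97
ee_pos: [534.3, -1.4, 90.5]
ee_rot: [-90.1, -0.0, -87.6]
force: [-1.1, -0.5, -1.0]
gripper_width: 0.4
[-1.07921792 -0.53749628 -0.96029896]
```

View pics/m_s.png

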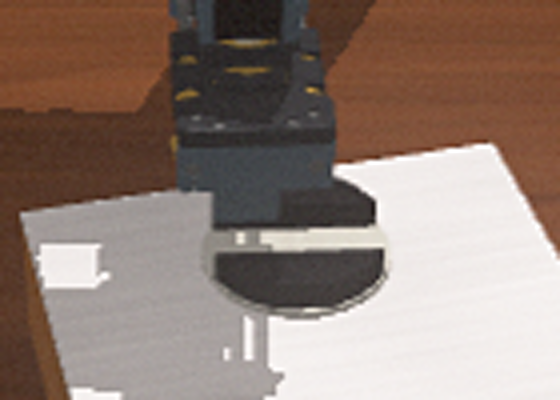

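View pics/m_w.png

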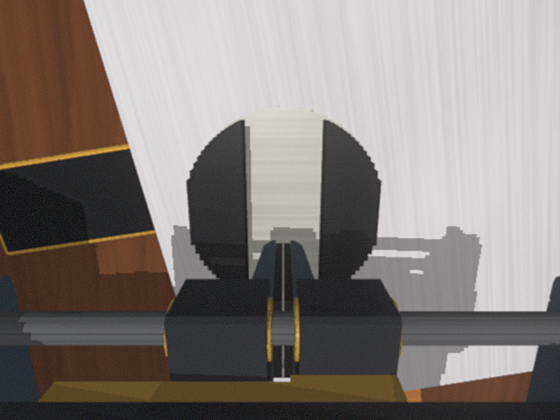

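The tips (columns 265-303) sit between the slot edges (250-322), so I'll lower them in.

```bash
python3 -m handwheel '[[0,[0,4,0],[0,0,0]],[0,[0,4,0],[0,0,0]],[0,[0,3,0],[0,0,0]],[0,[0,3,0],[0,0,0]],[0,[0,2,0],[0,0,0]],[0,[0,2,0],[0,0,0]],[0,[0,1,0],[0,0,0]],[0,[0,1,0],[0,0,0]],[0,[0,0,0],[0,0,0]],[0,[0,0,0],[0,0,0]]]'
python3 - <<'E'
from h import *
s,p,r=st(); print(s["force"])
a=cv2.resize(env.grab_frame("scene")[140:240,210:350,::-1],None,fx=4,fy=4,interpolation=cv2.INTER_CUBIC)
cv2.imwrite("pics/n_s.png",a); cv2.imwrite("pics/n_w.png",env.grab_frame("wrist")[:,:,::-1])
E
```

```text
time_s: 17.9
ee_pos: [534.9, -0.7, 71.3]
ee_rot: [-90.0, -0.0, -87.6]
force: [-0.3, 0.3, 1.0]
gripper_width: 0.3
[-0.33265975  0.30314883  1.00182291]
```

View pics/n_s.png

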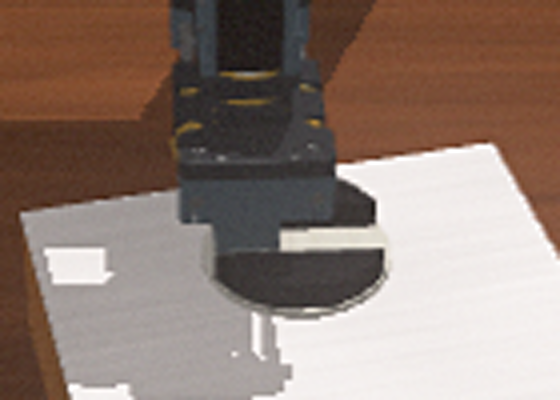

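View pics/n_w.png

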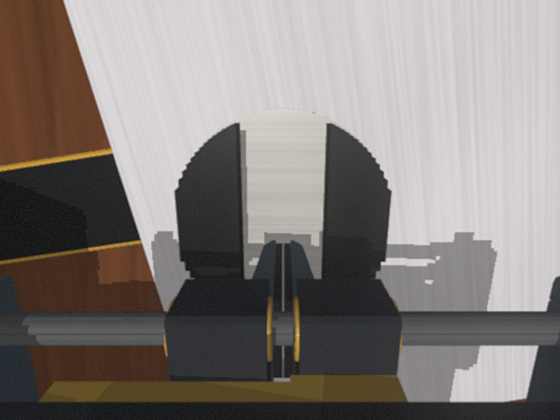

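The tips are in the slot with about 1 N of force. Next I'll take up the gap toward the robot side and start the clockwise arc.

```bash
python3 - <<'E'
from h import *
print(np.round(env.state()["qpos"],1))
E
python3 -m handwheel '[[0,[0,0,-2],[0,0,0]],[0,[0,0,-2],[0,0,0]],[0,[0,0,-2],[0,0,0]],[0,[-0.4,0,-1.9],[0,4,0]],[0,[-0.4,0,-1.9],[0,4,0]],[0,[-0.4,0,-1.9],[0,4,0]],[0,[-0.4,0,-1.9],[0,4,0]],[0,[-0.4,0,-1.9],[0,4,0]],[0,[0,0,0],[0,0,0]],[0,[0,0,0],[0,0,0]]]'
python3 - <<'E'
from h import *
s,p,r=st(); print(s["force"],s["torque"],np.round(s["qpos"],1))
cv2.imwrite("pics/o_w.png",env.grab_frame("wrist")[:,:,::-1])
E
```

```text
[ -1.3  20.7 104.7  -0.   54.6  -3.7]
time_s: 18.83
ee_pos: [520.3, 1.7, 71.5]
ee_rot: [-89.9, 0.0, -107.5]
force: [2.2, -0.8, -1.3]
gripper_width: 0.7
[ 2.21455105 -0.76931814 -1.28779472] [-0.25030319 -0.42967139  0.05853261] [ -1.1  19.5 106.6  -0.   53.8  16.4]
```

View pics/o_w.png

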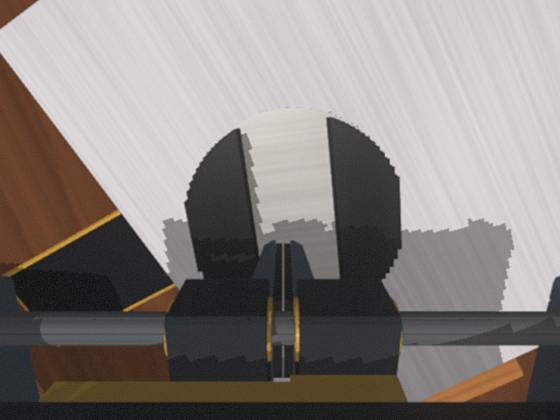

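```bash
python3 -m handwheel '[[0,[0,0,-2],[0,0,0]],[0,[-0.6,0,-1.9],[0,4,0]],[0,[-0.6,0,-1.9],[0,4,0]],[0,[-0.6,0,-1.9],[0,4,0]],[0,[-0.6,0,-1.9],[0,4,0]],[0,[-0.6,0,-1.9],[0,4,0]],[0,[-0.6,0,-1.9],[0,4,0]],[0,[-0.6,0,-1.9],[0,4,0]],[0,[0,0,0],[0,0,0]],[0,[0,0,0],[0,0,0]]]'
python3 - <<'E'
from h import *
s,p,r=st(); print(s["force"],s["torque"],np.round(s["qpos"],1))
cv2.imwrite("pics/p_w.png",env.grab_frame("wrist")[:,:,::-1])
E
```

```text
time_s: 19.72
ee_pos: [508.9, 12.8, 71.5]
ee_rot: [-90.0, 0.1, -135.5]
force: [3.4, -1.5, -0.0]
gripper_width: 0.6
[ 3.4406004  -1.51872076 -0.03591642] [-0.08232091 -0.58354248 -0.02309137] [1.00e-01 1.86e+01 1.08e+02 0.00e+00 5.33e+01 4.56e+01]
```

View pics/p_w.png

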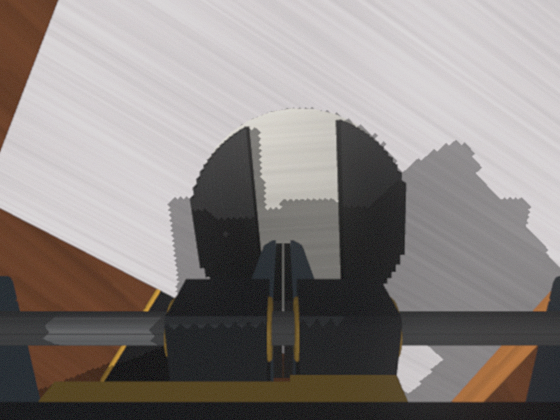

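The slot is following, turned about 45°. On with the arc.

```bash
python3 -m handwheel '[[0,[-0.6,0,-2],[0,4,0]],[0,[-0.6,0,-2],[0,4,0]],[0,[-0.6,0,-2],[0,4,0]],[0,[-0.6,0,-2],[0,4,0]],[0,[-0.6,0,-2],[0,4,0]],[0,[-0.6,0,-2],[0,4,0]],[0,[-0.6,0,-2],[0,4,0]],[0,[-0.6,0,-2],[0,3,0]],[0,[0,0,0],[0,0,0]],[0,[0,0,0],[0,0,0]]]'
python3 - <<'E'
from h import *
s,p,r=st(); print(s["force"],s["torque"],np.round(s["qpos"],1))
cv2.imwrite("pics/q_w.png",env.grab_frame("wrist")[:,:,::-1])
a=cv2.resize(env.grab_frame("scene")[140:280,190:380,::-1],None,fx=4,fy=4,interpolation=cv2.INTER_CUBIC)
cv2.imwrite("pics/q_s.png",a)
E
```

```text
time_s: 20.6
ee_pos: [504.8, 28.3, 71.4]
ee_rot: [-89.9, 0.0, -166.4]
force: [3.9, -2.4, 0.3]
gripper_width: 0.3
[ 3.88124006 -2.37930861  0.32591158] [-0.49770811 -0.60834495  0.00793636] [ 1.900e+00  1.840e+01  1.085e+02 -1.000e-01  5.310e+01  7.840e+01]
```

View pics/q_w.png

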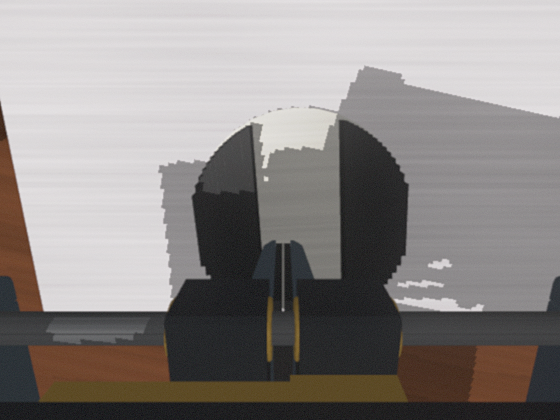

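View pics/q_s.png

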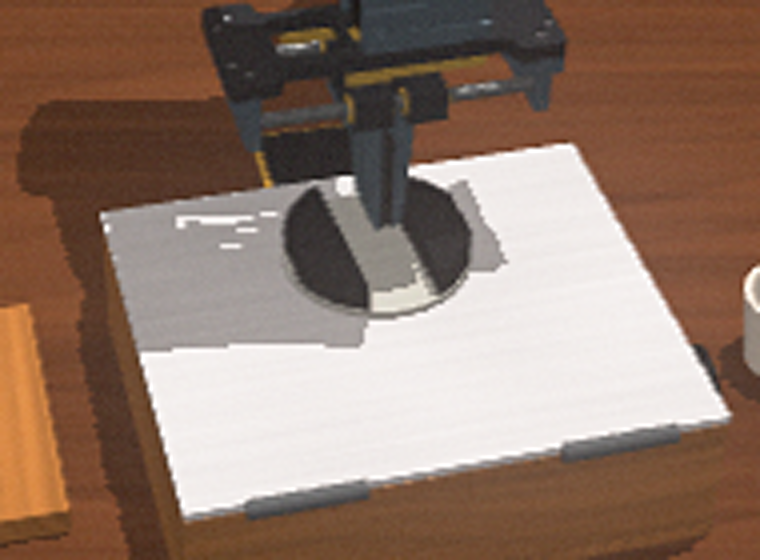

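```bash
python3 -m handwheel '[[0,[0,0,-1],[0,0.5,0]],[0,[0,0,-1],[0,0.5,0]],[0,[0,0,-1],[0,0,0]],[0,[0,0,0],[0,0,0]],[0,[0,0,0],[0,0,0]],[0,[0,0,0],[0,0,0]],[0,[0,0,0],[0,0,0]],[0,[0,0,0],[0,0,0]],[0,[0,0,0],[0,0,0]],[0,[0,0,0],[0,0,0]]]'
python3 -m handwheel '[[0,[0,0,-1],[0,0,0]],[0,[0,0,-1],[0,0,0]],[0,[0,0,0],[0,0,0]],[0,[0,0,0],[0,0,0]],[0,[0,0,0],[0,0,0]],[0,[0,0,0],[0,0,0]],[0,[0,0,0],[0,0,0]],[0,[0,0,0],[0,0,0]],[0,[0,0,0],[0,0,0]],[0,[0,0,0],[0,0,0]]]'
```

```text
time_s: 21.53
ee_pos: [504.8, 30.5, 71.5]
ee_rot: [-89.9, 0.1, -167.5]
force: [3.9, -6.1, 0.2]
gripper_width: 0.6
time_s: 22.37
ee_pos: [504.8, 30.7, 71.5]
ee_rot: [-89.7, 0.1, -167.4]
force: [5.6, -11.0, -0.2]
gripper_width: 0.5
```

The tip has stopped moving and the force is rising, so this is the hard stop. One more firm push, then I'll back off and look.

```bash
python3 -m handwheel '[[0,[0,0,-1],[0,0,0]],[0,[0,0,-1],[0,0,0]],[0,[0,0,0],[0,0,0]],[0,[0,0,0],[0,0,0]],[0,[0,0,0],[0,0,0]],[0,[0,0,0],[0,0,0]],[0,[0,0,0],[0,0,0]],[0,[0,0,0],[0,0,0]],[0,[0,0,0],[0,0,0]],[0,[0,0,0],[0,0,0]]]'
python3 -m handwheel '[[0,[0,0,2],[0,0,0]],[0,[0,0,3],[0,0,0]],[0,[0,0,3],[0,0,0]],[0,[0,0,0],[0,0,0]],[0,[0,-10,0],[0,0,0]],[0,[0,-20,0],[0,0,0]],[0,[0,-30,0],[0,0,0]],[0,[0,-30,0],[0,0,0]],[0,[0,-30,0],[0,0,0]],[0,[0,0,0],[0,0,0]]]'
```

```text
time_s: 23.2
ee_pos: [504.9, 30.8, 71.5]
ee_rot: [-89.5, 0.1, -167.3]
force: [7.4, -17.3, -0.6]
gripper_width: 0.0
time_s: 24.03
ee_pos: [507.8, 28.5, 197.8]
ee_rot: [-89.9, 0.6, -167.5]
force: [0.8, 0.4, -0.3]
gripper_width: 0.3
```

```bash
python3 -m handwheel '[[0,[0,0,15],[0,0,0]],[0,[0,0,30],[0,0,0]],[0,[0,0,35],[0,0,0]],[0,[0,0,35],[0,0,0]],[0,[0,0,35],[0,0,0]],[0,[0,0,35],[0,0,0]],[0,[0,0,35],[0,0,0]],[0,[0,0,35],[0,0,0]],[0,[0,0,25],[0,0,0]],[0,[0,0,0],[0,0,0]]]'
python3 - <<'E'
from h import *
b=env.grab_frame("scene"); t=env.grab_frame("top")
g=b.astype(float).mean(2); print([int(np.argmax(np.diff(g[150:190,x]))+150) for x in (300,310,320,330)],env.state()["force"])
cv2.imwrite("pics/r_s.png",b[:,:,::-1])
cv2.imwrite("pics/r_t.png",cv2.resize(t[100:330,150:420,::-1],None,fx=2.6,fy=2.6,interpolation=cv2.INTER_CUBIC))
# cheek edge angle
m=cv2.inRange(cv2.cvtColor(t,cv2.COLOR_RGB2GRAY),0,70); m[:185]=0;m[245:]=0;m[:,:262]=0;m[:,326:]=0
n,l,s,c=cv2.connectedComponentsWithStats(m); print([(s[i,4],c[i].round(1)) for i in range(1,n) if s[i,4]>200])
E
```

```text
time_s: 24.87
ee_pos: [565.2, -249.7, 190.6]
ee_rot: [-89.9, -0.0, -167.8]
force: [0.1, 0.3, 0.4]
gripper_width: 0.6
[180, 178, 177, 175] [-0.62991468  1.27901659 -0.152656  ]
[(np.int32(426), array([310.8, 211.7])), (np.int32(405), array([278.8, 219.3]))]
```

View pics/r_t.png

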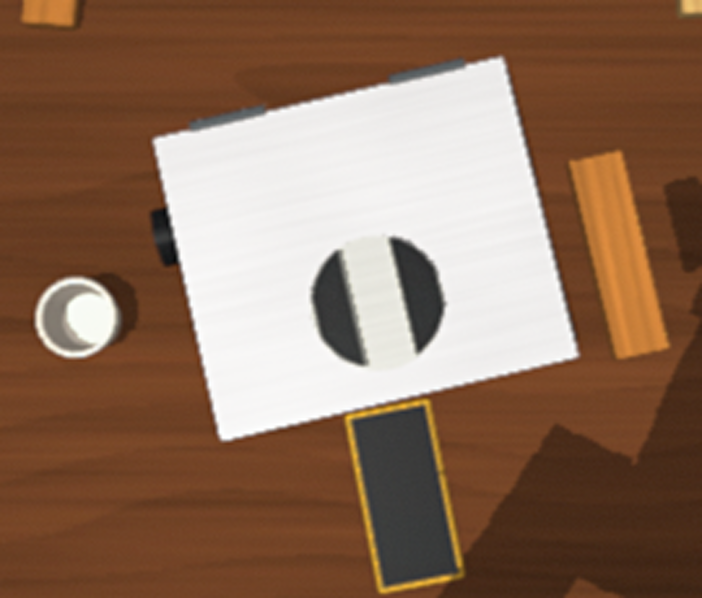

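View pics/r_s.png

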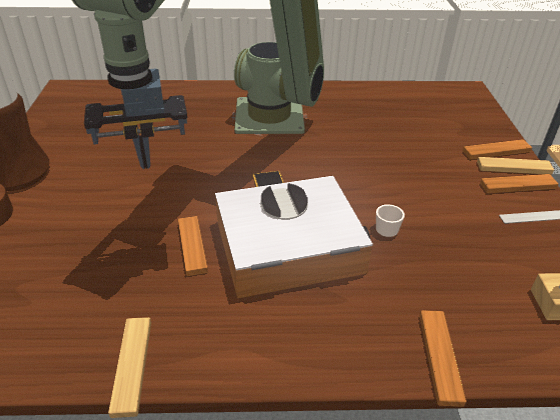

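The cheek line is at 13.4° and the hinge edge at about 13°, so the slot is at right angles to the hinge. The panel's front edge is on the shut line, and the cup, blank and phone are where they were. I'm handing in.

```bash
python3 -c "
from workcell import env
print(env.job_done())"
```

```text
the job is handed in; nothing more can be done
None
```

The panel is fully shut and the fastener is turned clockwise to its stop. I handed the job in at about 25 s of the 51 s allowed.

**Panel:** I pressed it down with shut fingertips near press_right until it hit its hard stop (about 24 N). In the scene picture its front edge lies on the line expected for a shut panel. It was still there, unchanged, after the fastener was turned.

**Fastener:** I set the tips in the slot and pushed it clockwise in an arc, from about 0.18 rad until it stopped moving with the force rising to about 19 N. In the top picture the line through the two cheeks is at 13.4°, against about 13° for the hinge edge. That puts the slot at right angles to the hinge, within about half a degree. I judged the lock from this angle and the stop; I did not pull on the panel to test it.

**Surroundings:** The arm is clear and reads no contact force. In the pictures the cup, comb blank and phone look unmoved; I did not measure them again.

**What disagreed:** The shut fingertips touched about 24 mm higher than the reported tool position says they should. I relied on the pictures and the contact force for the heights instead. The wrist force also read close to zero while the panel was moving, so the pictures were what confirmed it was following.

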